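# Clamp a decorated chocolate mould on the vibrating table with its cam-lever bolt

### The job

The chocolate mould on the vibrating table is clamped on one side only: on the other side the strap just lies on it and the lever bolt still stands open. Screw that bolt in clockwise by its upright red lever until it is snug on the strap - firmly finger-tight, not forced, or the mould cracks - then fold the lever down flat so that the mould is held, and let go. Leave the mould and everything else where it is.

Things in the scene. Friction and masses are not known exactly. Their poses are not given: they have to be found in the camera images.
- lever_grip (a point): centre of the open bolt's red lever grip, 47 mm from its pivot: 20 mm wide (along y), 14 mm thick (along x), 56 mm long (along z, 19 to 75 mm from the pivot); below it a steel fork 43 mm wide. z: along the lever away from the pivot (up while open); y: the pivot's axis, level; x: the way the lever folds. It turns and sinks with the bolt.
- lever_pivot (a point): the lever's pivot, on the bolt's vertical axis; axes as lever_grip. Two steel cam drums on it bear on a thrust washer (39 mm across, underside 13.5 mm below the pivot) that comes down on the strap. The bolt screws in clockwise seen from above, 6 mm a turn; a tenth to three quarters of a turn till it meets the strap, to be felt, as the strap lies tilted by a hidden amount.
- lever (a joint): angle of the lever: 0 open (upright), 1.57 folded flat (level, pointing along x of lever_pivot as it was when open). Stiff, it stays where it is left: folding takes 0.22 to 0.3 Nm about the pivot (4 to 6 N at its end). From 1.4 it is closed. Folded, its upper face lies 7 mm above the pivot. Nothing tall stands in its circle. Turn the bolt with the lever open.
- mould: white mould with 4 x 4 cavities, 180 x 180 x 22 mm, origin at the centre of its underside, lying on the deck between low fences; the strap's rubber foot rests on its rim
- vibrator: the vibrating table, 290 x 430 mm, deck 85 mm high; origin: centre of its underside. The open bolt and its strap (aluminium, 122 x 44 x 16 mm) are at its -y side, 133 mm off centre; leave the closed one at +y. Bolt torque while turning: free 0.05 Nm; on the strap it climbs 0.02 to 0.04 per 0.1 rad; snug 0.25 to 0.35 (held still it reads down to 0.2); over 0.5 too tight.
- colour_cup: small steel colour cup, 32 mm across, 32 mm tall, standing on the deck; bystander, origin at its underside
- swab_jar: glass jar of cotton swabs, 62 mm across, 90 mm tall; bystander, origin at its underside
- spare_mould: empty spare white mould, 180 x 180 x 22 mm; bystander, origin at its underside
- scraper: steel scraper with a wooden handle, 205 mm long, lying flat; bystander, origin at its underside
- spatula: white spatula lying flat; bystander, origin at its underside
- bowl: steel bowl, 120 mm across; bystander, origin at its underside

How it is judged:
By the outcome, as a careful person would: the job done as asked, in the order asked, and still so for the second after the job is handed in, with the robot touching nothing.
It also fails if it takes over 70 s, if anything falls off the work surface, if the arm or the gripper's body presses on something with over 40 N, if the wrist force passes 120 N, or if a joint passes its speed limit or range.

### The arm

A 7-joint arm with a two-finger parallel gripper is mounted at the origin on the work surface. World frame = base frame: x ahead of the robot, y to its left, z up, the work surface at z = 0. Lengths are in m, angles in rad, forces in N, time in s.
With the tool pointing down it reaches from about 0.425 to 0.875 m from the base axis. Payload 4.7 kg.
Tool frame: the origin (TCP) lies midway between the tips of the shut fingers; the grasp point (between the pads) lies 19 mm behind it (ctrl.grip_point_offset is the distance from the TCP to the grasp point, in m); z points along the fingers, y is the line along which they close (so a half turn about z gives the same grasp; the last joint's range is limited). The gripper opens to 87 mm and grips with 3 to 60 N. Pads are 19 mm wide; open, the fingers measure 117 mm over their backs; the gripper's body (75 mm by 190 mm) begins 51 mm behind the grasp point.
Start: joints at [-1.124, 0.321, -0.07, 1.45, 0.023, 1.371, -0.057], TCP at [0.273, 0.59, 0.223] pointing down, gripper open.
Joint ranges: [-2.86, 2.86], [-0.3, 2.09], [-1.38, 1.24], [0.06, 2.45], [-1.56, 4.7], [0.09, 2.05], [-2.69, 2.69]. Speed limits (rad/s): [2.57, 2.57, 3.14, 3.14, 3.14, 3.14, 3.14].

### API

Orientations are given as a rotation vector (axis times angle).
In Python, from bench import ctrl gives the robot as it stands. The module is installed in compiled form; this text tells all that it offers.
- The arm moves only by the shell command python3 -m handwheel 'ROWS' [OPENING] [FORCE]. ROWS is JSON, a list of rows, each an object of numbers: "x", "y", "z": the shift along the tool's x, y, z in m; "wx", "wy", "wz": the turn, a rotation vector about the tool's x, y, z in degrees. A call has 1 to 10 rows; each row is the pose to reach, as a shift and turn from the pose commanded when the call began, along the tool's axes at that moment; what a row does not reach only later rows make up. A row lasts 1/12 s, in which the tool goes at most 41.7 mm and 7.16 degrees, less where a joint would pass 70% of its speed; a pose out of reach is approached as far as the arm can. A call with a gripper value outside its range is refused whole. OPENING is the finger opening in m, from 0 to 0.087, set as the call begins (- or left out, the last holds). The fingers move at their own pace and stop on an object; FORCE is the grip in N (left out, the last holds). Time passes only in rows, so rows that repeat a pose let the fingers close. It gives the time, the measured TCP pose, the force, the opening and the grip force at its end, in the units of the state.
- ctrl.get_state(): the state, without advancing time (a new reading comes with each control period).
- ctrl.get_image(name): name is "scene" or "top" or "wrist"; returns a dict with "image" (400x640x3 uint8, red, green, blue), "K" (3x3 intrinsics, pixels), "world_to_cam" (4x4, takes a point from world to camera coordinates); the wrist camera has in their place "hand_eye" (4x4, takes a point from camera to tool coordinates, whose origin is the TCP and whose axes are the flange's). Camera axes: x right, y down, z forward; pixel columns grow to the right and rows downward; lengths in m; the calibration is good to about 2 mm. A picture is of the moment at which its call begins: read the wrist's pose just before it. There is no depth.
- ctrl.close_job(): hands the job in; it is judged then, once.
The state is a dict: "time": time; "joint_positions": joint angles; "qd": joint speeds; "joint_torque": joint torques, N m; "position": TCP position; "tool_rot": TCP orientation; "ft_force": force on the tool from outside, world axes, zero at the start; "torque": the same for the moment, N m; "grip_width": opening from 0.0 (shut) to 1.0 (fully open); "grip_force": force on a finger pad.
Only numpy, scipy, OpenCV 4.12 (cv2) and the standard library are available. Lean on these libraries where they do the work, as an engineer would, in place of code of your own. Each camera call takes 0.05 s, during which the arm holds its last target. There are 200 camera calls.

## Working session

There is one attempt and no reset: what is moved stays moved. The work goes in short steps, Python scripts to look and compute and a shell command to move; the robot and the scene stay as the last step left them, time stands still between calls to the robot, and variables do not carry over. Pictures are saved under pics/ and viewed, at most 10 in all, crops included, and the job is handed in when it is done.

```bash
mkdir -p pics
cat > h.py <<'E'
import numpy as np, cv2, json
from scipy.spatial.transform import Rotation as R
from bench import ctrl
def cam(n):
    s=ctrl.get_state(); d=ctrl.get_image(n); K=np.array(d["K"])
    if n=="wrist":
        T=np.eye(4);T[:3,:3]=R.from_rotvec(s["tool_rot"]).as_matrix();T[:3,3]=s["position"]
        C=T@np.array(d["hand_eye"])
    else: C=np.linalg.inv(np.array(d["world_to_cam"]))
    return np.array(d["image"]),K,C
def ray(K,C,p):
    v=C[:3,:3]@np.linalg.inv(K)@np.array([p[0],p[1],1.]); return C[:3,3],v/np.linalg.norm(v)
def plane(K,C,p,z):
    o,v=ray(K,C,p); return o+v*(z-o[2])/v[2]
def tri(a,b):
    A=[];B=[]
    for o,v in (a,b):
        P=np.eye(3)-np.outer(v,v);A.append(P);B.append(P@o)
    x=np.linalg.solve(sum(A),sum(B)); return x
def save(n,im): cv2.imwrite("pics/"+n,im[:,:,::-1])
def red(im):
    h=cv2.cvtColor(im,cv2.COLOR_RGB2HSV)
    m=(((h[...,0]<8)|(h[...,0]>172))&(h[...,1]>130)&(h[...,2]>60)).astype(np.uint8)
    n,l,st,c=cv2.connectedComponentsWithStats(m)
    return m,l,[(i,st[i].tolist(),c[i].round(1).tolist()) for i in range(1,n) if st[i][4]>25]
E
python3 - <<'E'
from h import *
s=ctrl.get_state();print({k:np.round(v,3).tolist() for k,v in s.items()})
for n in("scene","top"):
    im,K,C=cam(n);save(n+"0.png",im);print(n,K[0,0],C.round(3).tolist())
    for r in red(im)[2]:print(r)
E
```

```text
{'time': 0.0, 'joint_positions': [-1.124, 0.322, -0.07, 1.452, 0.023, 1.371, -0.057], 'qd': [-0.0, 0.001, 0.0, 0.002, 0.0, 0.003, -0.0], 'joint_torque': [0.001, -49.128, -0.403, -31.253, -0.064, 0.044, 0.0], 'position': [0.272, 0.59, 0.221], 'tool_rot': [-0.675, -3.068, 0.003], 'ft_force': [-0.381, -0.125, -0.047], 'torque': [0.012, -0.011, 0.033], 'grip_force': 0.0, 'grip_width': 0.999}
scene 426.9518679583219 [[-0.706, 0.465, -0.534, 1.374], [0.708, 0.453, -0.542, 0.846], [-0.01, -0.761, -0.649, 1.142], [0.0, 0.0, 0.0, 1.0]]
(2, [194, 213, 11, 8, 71], [198.7, 216.4])
(3, [358, 235, 15, 8, 72], [365.1, 238.5])
top 394.3110034224292 [[-0.004, -0.985, 0.172, 0.275], [-1.0, 0.005, 0.006, 0.018], [-0.007, -0.172, -0.985, 1.596], [0.0, 0.0, 0.0, 1.0]]
(1, [386, 104, 10, 10, 80], [390.7, 108.5])
(2, [248, 170, 15, 9, 69], [255.2, 174.3])
```

View pics/scene0.png

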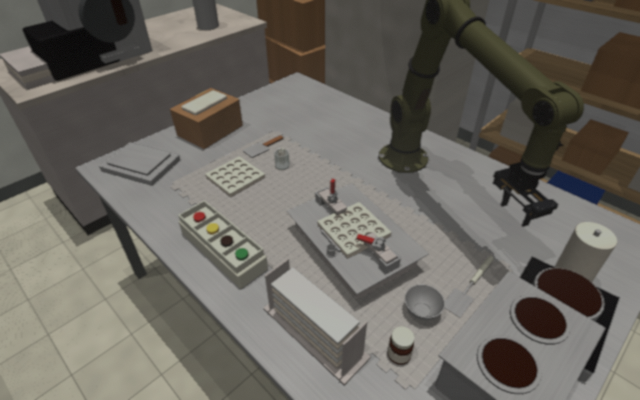

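View pics/top0.png

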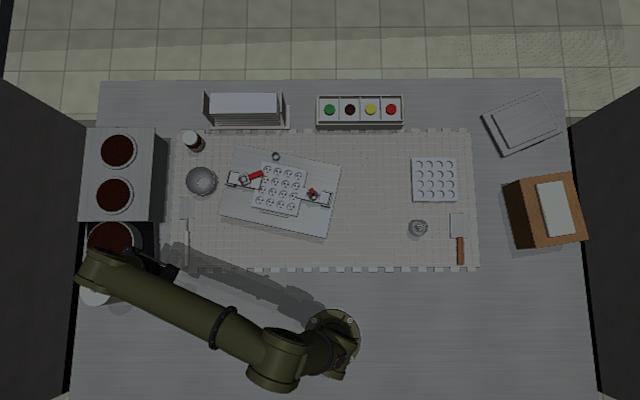

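The scene picture shows the open lever upright at about (332,186) and the closed one at (365,238). In the top picture the open lever is at (312,191), on the -y strap. The colour cup is at (276,156) and the mould centre at about (280,188).

Run:
```python
from h import *
im,K,C=cam("top");im2,K2,C2=cam("scene")
def redc(im,x0,x1,y0,y1):
    h=im.astype(int);m=((h[...,0]>1.7*h[...,1])&(h[...,0]>1.7*h[...,2])&(h[...,0]>60))
    ys,xs=np.nonzero(m[y0:y1,x0:x1]);print(len(xs),xs.min()+x0,xs.max()+x0,ys.min()+y0,ys.max()+y0);return xs.mean()+x0,ys.mean()+y0
a=redc(im,300,325,178,205);b=redc(im2,322,345,172,202);print(a,b)
p=tri(ray(K,C,a),ray(K2,C2,b));print("grip",p)
print("table corners",[plane(K,C,q,.085).round(3).tolist() for q in((232,147),(341,165),(327,240),(221,211))])
s=ctrl.get_state();Rm=R.from_rotvec(s["tool_rot"]).as_matrix();print(Rm.round(3).tolist())
d=ctrl.get_image("wrist");print(np.round(d["hand_eye"],3).tolist(),np.round(d["K"],1).tolist())
for yaw in np.arange(-3,3.1,.5):pass
print("target rel tool", Rm.T@(np.array([p[0],p[1],.30])-s["position"]))
A=cv2.resize(im[170:215,285:335],None,fx=8,fy=8,interpolation=cv2.INTER_CUBIC);B=cv2.resize(im2[165:215,310:360],None,fx=8,fy=8,interpolation=cv2.INTER_CUBIC)[:360]
save("crop.png",np.hstack([A,B]))
```

```text
21 310 314 188 193
32 331 334 179 192
(np.float64(311.6666666666667), np.float64(190.66666666666666)) (np.float64(332.4375), np.float64(184.5625))
grip [0.53855633 0.07093664 0.20300345]
table corners [[0.739, 0.393, 0.085], [0.663, -0.04, 0.085], [0.369, 0.017, 0.085], [0.482, 0.426, 0.085]]
[[-0.908, 0.419, -0.0], [0.419, 0.908, -0.001], [-0.0, -0.001, -1.0]]
[[0.001, -0.954, -0.299, 0.083], [1.0, 0.0, 0.0, 0.0], [-0.0, -0.299, 0.954, -0.163], [0.0, 0.0, 0.0, 1.0]] [[304.8, 0.0, 316.9], [0.0, 304.8, 198.2], [0.0, 0.0, 1.0]]
target rel tool [-0.45909761 -0.35950423 -0.07765494]
```

View pics/crop.png

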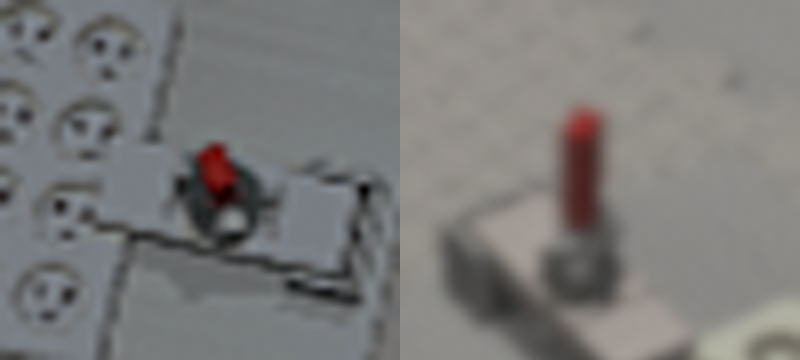

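The enlarged crop shows the upright red grip leaning over its cam drums in the middle of the strap. Triangulation puts it near (0.539, 0.071). I'll move above it and look with the wrist camera.

```bash
R='{"x":-0.45,"y":-0.36,"z":-0.09}'; python3 -m handwheel '[{"z":-0.04},{"z":-0.08},{"x":-0.45,"y":-0.36,"z":-0.09},{"x":-0.45,"y":-0.36,"z":-0.09},{"x":-0.45,"y":-0.36,"z":-0.09},{"x":-0.45,"y":-0.36,"z":-0.09},{"x":-0.45,"y":-0.36,"z":-0.09},{"x":-0.45,"y":-0.36,"z":-0.09},{"x":-0.45,"y":-0.36,"z":-0.09},{"x":-0.45,"y":-0.36,"z":-0.09}]' 0.087 20
python3 - <<'E'
from h import *
s=ctrl.get_state();Rm=R.from_rotvec(s["tool_rot"]).as_matrix();print(np.round(s["joint_positions"],3),Rm.T@(np.array([.539,.071,.31])-s["position"]))
E
```

```text
[-1.124  0.321 -0.07   1.451  0.023  1.371 -0.057] [-0.45949076 -0.35934154 -0.08763489]invalid input at $[0]: expected keys x, y, z, wx, wy, wz
```

```bash
python3 -m handwheel '[{"x":0,"y":0,"z":-0.04,"wx":0,"wy":0,"wz":0},{"x":0,"y":0,"z":-0.08,"wx":0,"wy":0,"wz":0},{"x":-0.45,"y":-0.36,"z":-0.09,"wx":0,"wy":0,"wz":0},{"x":-0.45,"y":-0.36,"z":-0.09,"wx":0,"wy":0,"wz":0},{"x":-0.45,"y":-0.36,"z":-0.09,"wx":0,"wy":0,"wz":0},{"x":-0.45,"y":-0.36,"z":-0.09,"wx":0,"wy":0,"wz":0},{"x":-0.45,"y":-0.36,"z":-0.09,"wx":0,"wy":0,"wz":0},{"x":-0.45,"y":-0.36,"z":-0.09,"wx":0,"wy":0,"wz":0},{"x":-0.45,"y":-0.36,"z":-0.09,"wx":0,"wy":0,"wz":0},{"x":-0.45,"y":-0.36,"z":-0.09,"wx":0,"wy":0,"wz":0}]' 0.087 20
python3 - <<'E'
from h import *
s=ctrl.get_state();Rm=R.from_rotvec(s["tool_rot"]).as_matrix();print(np.round(s["joint_positions"],3),Rm.T@(np.array([.539,.071,.31])-s["position"]))
E
```

```text
time: 1.08
position: [0.4221, 0.2899, 0.3085]
tool_rot: [0.674, 3.068, 0.001]
ft_force: [0.8, 0.4, 0.1]
grip_width: 0.998
grip_force: 0.0
[-7.990e-01 -6.000e-03  1.450e-01  1.655e+00  1.000e-03  1.492e+00
  4.840e-01] [-0.19792259 -0.14965066 -0.00152238]
```

```bash
python3 -m handwheel '[{"x":-0.2,"y":-0.15,"z":0,"wx":0,"wy":0,"wz":0},{"x":-0.2,"y":-0.15,"z":0,"wx":0,"wy":0,"wz":0},{"x":-0.2,"y":-0.15,"z":0,"wx":0,"wy":0,"wz":0},{"x":-0.2,"y":-0.15,"z":0,"wx":0,"wy":0,"wz":0},{"x":-0.2,"y":-0.15,"z":0,"wx":0,"wy":0,"wz":0},{"x":-0.2,"y":-0.15,"z":0,"wx":0,"wy":0,"wz":0},{"x":-0.2,"y":-0.15,"z":0,"wx":0,"wy":0,"wz":0},{"x":-0.2,"y":-0.15,"z":0,"wx":0,"wy":0,"wz":0},{"x":-0.2,"y":-0.15,"z":0,"wx":0,"wy":0,"wz":0}]'
python3 - <<'E'
from h import *
s=ctrl.get_state();print(np.round(s["joint_positions"],3),np.round(s["position"],4))
im,K,C=cam("wrist");print(C.round(4).tolist());save("w1.png",im);np.savez("w1.npz",im=im,K=K,C=C)
for r in red(im)[2]:print(r)
E
```

```text
time: 1.83
position: [0.54, 0.0725, 0.3082]
tool_rot: [-0.674, -3.068, -0.001]
ft_force: [0.3, 0.9, -0.6]
grip_width: 1.0
grip_force: 0.0
[-0.552  0.063  0.393  1.59  -0.025  1.494  0.979] [0.54   0.0725 0.3082]
[[0.4188, 0.8666, 0.2714, 0.4651], [0.9081, -0.3999, -0.1244, 0.1073], [0.0008, 0.2985, -0.9544, 0.4712], [0.0, 0.0, 0.0, 1.0]]
(1, [500, 140, 56, 47, 1155], [527.6, 162.5])
(2, [302, 179, 23, 36, 416], [312.7, 199.5])
```

View pics/w1.png

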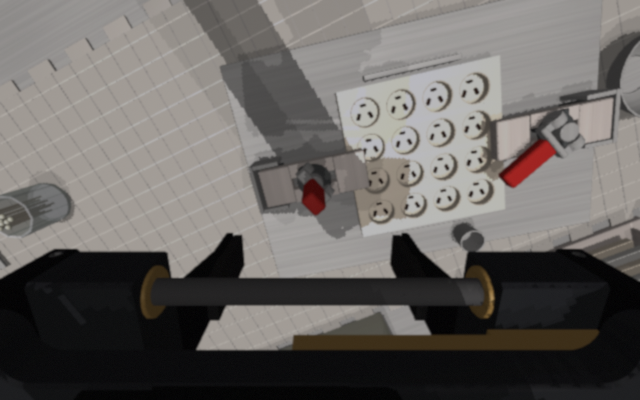

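The wrist picture shows the open lever at (313,199) with its pivot near (315,175). The closed lever is at (528,162), with its pivot at (568,130) outward of it. I'll enlarge the open lever.

Run:
```python
from h import *
d=np.load("w1.npz");im=d["im"][145:225,245:355]
save("w1c.png",cv2.resize(im,None,fx=7,fy=7,interpolation=cv2.INTER_CUBIC))
```

```text
(no output)
```

View pics/w1c.png

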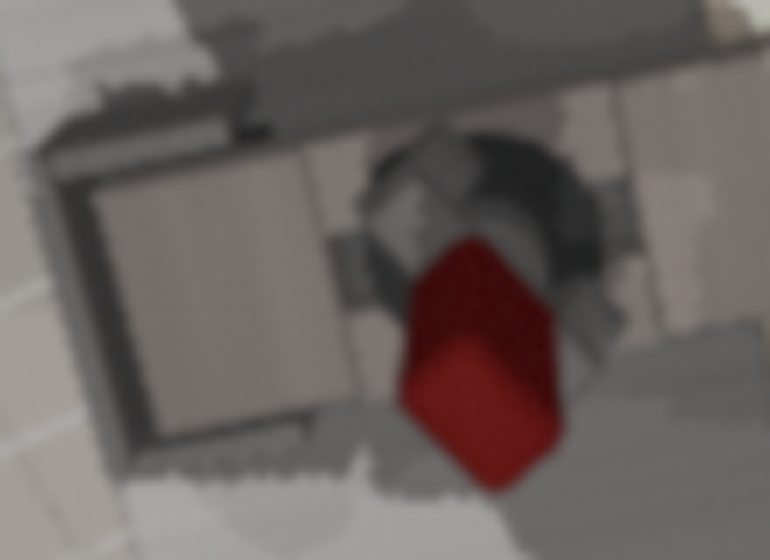

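The enlarged crop shows the top face's corners at about (405,385), (470,335), (558,435) and (495,490). The wide axis, which is the pivot's, therefore runs from upper left to lower right, and it matches the drums at (400,210) and (590,330). I'll work out the yaw and position.

Run:
```python
from h import *
d=np.load("w1.npz");im,K,C=d["im"],d["K"],d["C"]
q=np.array([(405,385),(470,335),(558,435),(495,490)])/7.+[245,145]
s=ctrl.get_state();Rm=R.from_rotvec(s["tool_rot"]).as_matrix()
for z in(.19,.21,.23):
    P=np.array([plane(K,C,p,z)for p in q]);e1=(P[2]-P[1]+P[3]-P[0])/2;e2=(P[0]-P[1]+P[3]-P[2])/2
    print(z,P.mean(0).round(4),np.linalg.norm(e1)*1e3,np.linalg.norm(e2)*1e3,"y-axis deg",np.degrees(np.arctan2(e1[1],e1[0])),"short deg",np.degrees(np.arctan2(e2[1],e2[0])))
    t=Rm.T@e2;print(" tool-frame short axis angle from tool y (wz):",np.degrees(np.arctan2(-t[0],t[1])), "centre in tool",(Rm.T@(P.mean(0)-s["position"])).round(4))
```

```text
0.19 [0.5491 0.0656 0.19  ] 19.4141558472164 11.766144738791825 y-axis deg 14.610179928245538 short deg -73.96278872689237
 tool-frame short axis angle from tool y (wz): 139.2833170375822 centre in tool [-0.0119 -0.0033  0.1182]
0.21 [0.5431 0.0686 0.21  ] 18.033216846790726 10.929212745337123 y-axis deg 14.61017992824558 short deg -73.96278872689257
 tool-frame short axis angle from tool y (wz): 139.28331703758238 centre in tool [-0.0052 -0.0031  0.0982]
0.23 [0.5371 0.0715 0.23  ] 16.6522778463651 10.092280751882443 y-axis deg 14.610179928245522 short deg -73.96278872689248
 tool-frame short axis angle from tool y (wz): 139.2833170375823 centre in tool [ 0.0015 -0.0029  0.0782]
```

```bash
python3 -m handwheel '[{"x":0,"y":-0.003,"z":0.01,"wx":0,"wy":0,"wz":-7},{"x":0,"y":-0.003,"z":0.02,"wx":0,"wy":0,"wz":-14},{"x":0,"y":-0.003,"z":0.03,"wx":0,"wy":0,"wz":-21},{"x":0,"y":-0.003,"z":0.03,"wx":0,"wy":0,"wz":-28},{"x":0,"y":-0.003,"z":0.03,"wx":0,"wy":0,"wz":-35},{"x":0,"y":-0.003,"z":0.03,"wx":0,"wy":0,"wz":-42},{"x":0,"y":-0.003,"z":0.03,"wx":0,"wy":0,"wz":-49},{"x":0,"y":-0.003,"z":0.03,"wx":0,"wy":0,"wz":-56},{"x":0,"y":-0.003,"z":0.03,"wx":0,"wy":0,"wz":-63},{"x":0,"y":-0.003,"z":0.03,"wx":0,"wy":0,"wz":-70}]' >/dev/null
python3 -m handwheel '[{"x":0,"y":0,"z":0,"wx":0,"wy":0,"wz":-7},{"x":0,"y":0,"z":0,"wx":0,"wy":0,"wz":-14},{"x":0,"y":0,"z":0,"wx":0,"wy":0,"wz":-21},{"x":0,"y":0,"z":0,"wx":0,"wy":0,"wz":-28},{"x":0,"y":0,"z":0,"wx":0,"wy":0,"wz":-35},{"x":0,"y":0,"z":0,"wx":0,"wy":0,"wz":-42},{"x":0,"y":0,"z":0,"wx":0,"wy":0,"wz":-49},{"x":0,"y":0,"z":0,"wx":0,"wy":0,"wz":-56},{"x":0,"y":0,"z":0,"wx":0,"wy":0,"wz":-61},{"x":0,"y":0,"z":0,"wx":0,"wy":0,"wz":-61}]'
python3 - <<'E'
from h import *
s=ctrl.get_state();print(np.round(s["joint_positions"],3),np.round(s["position"],4))
im,K,C=cam("wrist");print(C.round(4).tolist());np.savez("w2.npz",im=im,K=K,C=C)
for r in red(im)[2]:print(r)
save("w2.png",cv2.resize(im[100:300,220:420],None,fx=3,fy=3,interpolation=cv2.INTER_CUBIC))
E
```

```text
time: 3.55
position: [0.5349, 0.0731, 0.2511]
tool_rot: [2.001, -2.299, 0.003]
ft_force: [0.4, 0.5, -1.3]
grip_width: 1.001
grip_force: 0.0
[ 0.431  0.199 -0.738  1.597  0.174  1.483  2.677] [0.5349 0.0731 0.2511]
[[-0.9884, 0.1496, -0.0257, 0.535], [0.1394, 0.9617, 0.2362, 0.0018], [0.06, 0.2298, -0.9714, 0.4193], [0.0, 0.0, 0.0, 1.0]]
(1, [292, 198, 30, 42, 874], [305.2, 219.8])
```

View pics/w2.png

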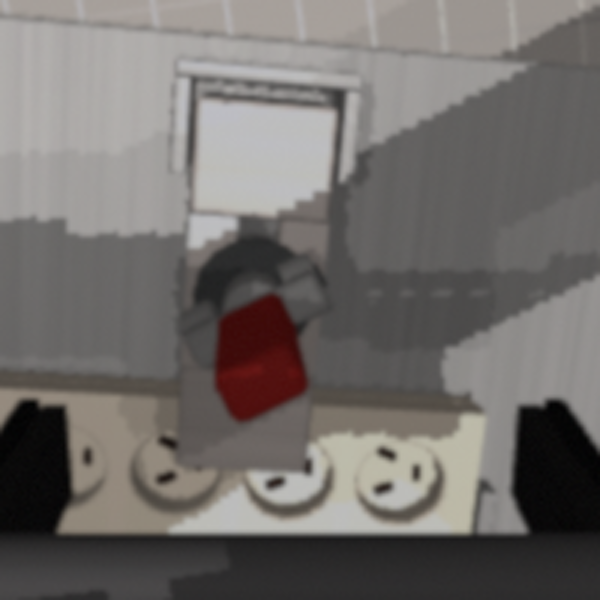

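This view shows the lever's top face at crop corners (220,372), (297,342), (307,387) and (243,422), with drums at (200,330) and (305,285). Joint 7 is at its upper limit and the tool tilts slightly, so I'll go back 90° to grip across the thickness. First I'll triangulate the top face.

Run:
```python
from h import *
a=np.load("w1.npz");b=np.load("w2.npz")
qa=np.array([(405,385),(470,335),(558,435),(495,490)])/7.+[245,145]
qb=np.array([(220,372),(290,342),(307,387),(243,422)])/3.+[220,100]
ra=ray(a["K"],a["C"],qa.mean(0));rb=ray(b["K"],b["C"],qb.mean(0))
p=tri(ra,rb);print("top",p,[np.linalg.norm(np.cross(v,p-o)) for o,v in(ra,rb)])
P=np.array([plane(b["K"],b["C"],q,p[2])for q in qb]);e=(P[2]-P[3]+P[1]-P[0])/2;f=(P[3]-P[0]+P[2]-P[1])/2
print(np.linalg.norm(e),np.linalg.norm(f),"long deg",np.degrees(np.arctan2(e[1],e[0])),"short",np.degrees(np.arctan2(f[1],f[0])))
s=ctrl.get_state();Rm=R.from_rotvec(s["tool_rot"]).as_matrix();print(Rm.round(3).tolist())
# desired: z down, tool y along short axis (grip across x), angle 104.6-ish
th=np.radians(104.6);y=np.array([np.cos(th),np.sin(th),0])
for sg in(1,-1):
    yy=y*sg;D=np.column_stack([np.cross(yy,[0,0,-1]),yy,[0,0,-1]])
    print(np.degrees(R.from_matrix(Rm.T@D).as_rotvec()).round(1))
```

```text
top [0.53910728 0.0697387  0.22050387] [np.float64(0.0008496147397229001), np.float64(0.0008496147397229826)]
0.01708757976053719 0.01234874624116559 long deg -161.98591629290354 short 103.29480840131797
[[-0.131, -0.989, -0.07], [-0.989, 0.135, -0.06], [0.069, 0.062, -0.996]]
[ 0.8 -5.6 67.7]
[   6.2    0.9 -112.1]
```

```bash
python3 -m handwheel '[{"x":0,"y":0,"z":-0.01,"wx":0.1,"wy":-0.6,"wz":7},{"x":0,"y":0,"z":-0.02,"wx":0.2,"wy":-1.1,"wz":14},{"x":0,"y":0,"z":-0.02,"wx":0.2,"wy":-1.7,"wz":21},{"x":0,"y":0,"z":-0.02,"wx":0.3,"wy":-2.3,"wz":28},{"x":0,"y":0,"z":-0.02,"wx":0.4,"wy":-2.9,"wz":35},{"x":0,"y":0,"z":-0.02,"wx":0.5,"wy":-3.5,"wz":42},{"x":0,"y":0,"z":-0.02,"wx":0.6,"wy":-4.1,"wz":49},{"x":0,"y":0,"z":-0.02,"wx":0.7,"wy":-4.7,"wz":56},{"x":0,"y":0,"z":-0.02,"wx":0.8,"wy":-5.2,"wz":63},{"x":0,"y":0,"z":-0.02,"wx":0.8,"wy":-5.6,"wz":68}]'
cat >> h.py <<'E'
def rel(p,ydeg):
    "shift and turn (tool axes) to put the TCP at p, pointing down, tool y at heading ydeg (mod 180)"
    s=ctrl.get_state();Rm=R.from_rotvec(s["tool_rot"]).as_matrix()
    best=None
    for a in(ydeg,ydeg+180):
        t=np.radians(a);y=np.array([np.cos(t),np.sin(t),0]);D=np.column_stack([np.cross(y,[0,0,-1]),y,[0,0,-1]])
        w=np.degrees(R.from_matrix(Rm.T@D).as_rotvec())
        if best is None or np.linalg.norm(w)<np.linalg.norm(best):best=w
    print("t",round(s["time"],2),"q7",round(s["joint_positions"][6],3),"pos",np.round(s["position"],4),"F",np.round(s["ft_force"],1),"M",np.round(s["torque"],3))
    print("shift mm",(1e3*(Rm.T@(np.array(p)-s["position"]))).round(1),"turn",best.round(2))
E
python3 - <<'E'
from h import *
rel([.539,.0703,.26],105)
im,K,C=cam("wrist");np.savez("w3.npz",im=im,K=K,C=C)
for r in red(im)[2]:print(r)
save("w3.png",cv2.resize(im[120:320,220:420],None,fx=3,fy=3,interpolation=cv2.INTER_CUBIC))
E
```

```text
time: 4.43
position: [0.5366, 0.0735, 0.2709]
tool_rot: [-0.369, 3.118, -0.005]
ft_force: [1.1, -0.9, 0.3]
grip_width: 1.002
grip_force: 0.0
t 4.43 q7 1.57 pos [0.5366 0.0735 0.2709] F [ 1.1 -0.9  0.3] M [ 0.011 -0.017  0.002]
shift mm [-1.6 -3.7 10.9] turn [-0.2   0.09 -1.51]
(1, [302, 190, 18, 42, 649], [310.8, 211.6])
```

View pics/w3.png

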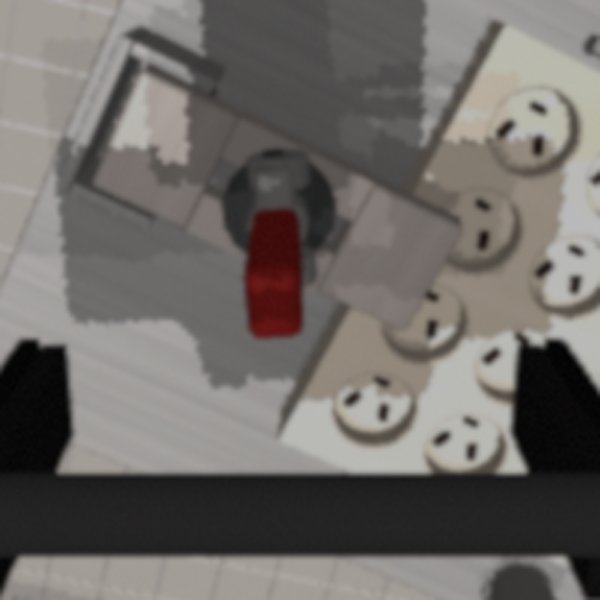

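The lever is nearly square to the fingers: its top face spans about (247–300, 270–335) in the crop. One drum shows only on the right at (308,260), so the cam bulges toward tool +y, and that is probably the fold direction. I'll centre, go down and close.

```bash
python3 -m handwheel '[{"x":-0.0016,"y":-0.0037,"z":0.01,"wx":0,"wy":0,"wz":-3},{"x":-0.0016,"y":-0.0037,"z":0.03,"wx":0,"wy":0,"wz":-3},{"x":-0.0016,"y":-0.0037,"z":0.06,"wx":0,"wy":0,"wz":-3},{"x":-0.0016,"y":-0.0037,"z":0.085,"wx":0,"wy":0,"wz":-3},{"x":-0.0016,"y":-0.0037,"z":0.093,"wx":0,"wy":0,"wz":-3},{"x":-0.0016,"y":-0.0037,"z":0.093,"wx":0,"wy":0,"wz":-3}]'
python3 -m handwheel '[{"x":0,"y":0,"z":0,"wx":0,"wy":0,"wz":0},{"x":0,"y":0,"z":0,"wx":0,"wy":0,"wz":0},{"x":0,"y":0,"z":0,"wx":0,"wy":0,"wz":0},{"x":0,"y":0,"z":0,"wx":0,"wy":0,"wz":0},{"x":0,"y":0,"z":0,"wx":0,"wy":0,"wz":0},{"x":0,"y":0,"z":0,"wx":0,"wy":0,"wz":0}]' 0.005 10
python3 -c "
from h import *
rel([.539,.0703,.178],102)"
```

```text
time: 4.98
position: [0.5378, 0.069, 0.1755]
tool_rot: [0.46, -3.104, 0.004]
ft_force: [1.5, -0.3, 0.7]
grip_width: 1.003
grip_force: 0.0
time: 5.48
position: [0.54, 0.0683, 0.1782]
tool_rot: [-0.456, 3.106, -0.006]
ft_force: [0.2, 0.4, 0.0]
grip_width: 0.636
grip_force: 0.0
t 5.48 q7 1.603 pos [0.54   0.0683 0.1782] F [0.2 0.4 0. ] M [0.072 0.01  0.015]
shift mm [0.3 2.2 0.1] turn [-0.22  0.08  4.7 ]
```

```bash
python3 -m handwheel '[{"x":0,"y":0,"z":0,"wx":0,"wy":0,"wz":0},{"x":0,"y":0,"z":0,"wx":0,"wy":0,"wz":0},{"x":0,"y":0,"z":0,"wx":0,"wy":0,"wz":0},{"x":0,"y":0,"z":0,"wx":0,"wy":0,"wz":0},{"x":0,"y":0,"z":0,"wx":0,"wy":0,"wz":0},{"x":0,"y":0,"z":0,"wx":0,"wy":0,"wz":0},{"x":0,"y":0,"z":0,"wx":0,"wy":0,"wz":0},{"x":0,"y":0,"z":0,"wx":0,"wy":0,"wz":0},{"x":0,"y":0,"z":0,"wx":0,"wy":0,"wz":0},{"x":0,"y":0,"z":0,"wx":0,"wy":0,"wz":0}]' 0.005 10
python3 -c "
from h import *
rel([.539,.0703,.178],102)"
```

```text
time: 6.32
position: [0.5394, 0.0692, 0.1775]
tool_rot: [-0.457, 3.107, -0.004]
ft_force: [-0.3, 1.9, 0.4]
grip_width: 0.157
grip_force: 10.0
t 6.32 q7 1.603 pos [0.5394 0.0692 0.1775] F [-0.3  1.9  0.4] M [0.791 0.164 0.056]
shift mm [ 0.1  1.2 -0.5] turn [-0.14  0.03  4.74]
```

```bash
python3 -m handwheel '[{"x":0,"y":0.001,"z":0,"wx":0,"wy":0,"wz":0},{"x":0,"y":0.001,"z":0,"wx":0,"wy":0,"wz":0},{"x":0,"y":0.001,"z":0.0001,"wx":0,"wy":0,"wz":5},{"x":0,"y":0.001,"z":0.0002,"wx":0,"wy":0,"wz":10},{"x":0,"y":0.001,"z":0.0003,"wx":0,"wy":0,"wz":15},{"x":0,"y":0.001,"z":0.0003,"wx":0,"wy":0,"wz":20}]' 0.005 25
python3 -c "
from h import *
rel([.539,.0703,.178],117-30-10)"
```

```text
time: 6.82
position: [0.5394, 0.0693, 0.1772]
tool_rot: [0.097, 3.139, -0.005]
ft_force: [0.1, 2.2, -1.5]
grip_width: 0.16
grip_force: 25.0
t 6.82 q7 1.253 pos [0.5394 0.0693 0.1772] F [ 0.1  2.2 -1.5] M [ 0.594 -0.002  0.052]
shift mm [ 0.5  1.  -0.8] turn [-0.17  0.11  9.45]
```

```bash
python3 -m handwheel '[{"x":0,"y":0,"z":0.0001,"wx":0,"wy":0,"wz":7},{"x":0,"y":0,"z":0.0002,"wx":0,"wy":0,"wz":14},{"x":0,"y":0,"z":0.0003,"wx":0,"wy":0,"wz":21},{"x":0,"y":0,"z":0.0005,"wx":0,"wy":0,"wz":28},{"x":0,"y":0,"z":0.0006,"wx":0,"wy":0,"wz":35}]'
python3 -c "
from h import *
rel([.539,.0703,.178],42)"
```

```text
time: 7.23
position: [0.5394, 0.0693, 0.1766]
tool_rot: [1.038, 2.962, -0.004]
ft_force: [0.4, 2.0, 0.3]
grip_width: 0.161
grip_force: 25.0
t 7.23 q7 0.648 pos [0.5394 0.0693 0.1766] F [0.4 2.  0.3] M [ 0.527 -0.021  0.017]
shift mm [ 1.   0.5 -1.4] turn [-0.07  0.19  9.36]
```

```bash
python3 -m handwheel '[{"x":0,"y":0,"z":0.0001,"wx":0,"wy":0,"wz":7},{"x":0,"y":0,"z":0.0002,"wx":0,"wy":0,"wz":14},{"x":0,"y":0,"z":0.0003,"wx":0,"wy":0,"wz":21},{"x":0,"y":0,"z":0.0005,"wx":0,"wy":0,"wz":28},{"x":0,"y":0,"z":0.0006,"wx":0,"wy":0,"wz":35}]'
python3 -c "
from h import *
rel([.539,.0703,.178],7)"
```

```text
time: 7.65
position: [0.5394, 0.0693, 0.1761]
tool_rot: [1.88, 2.513, -0.003]
ft_force: [0.0, 1.2, 0.2]
grip_width: 0.154
grip_force: 25.0
t 7.65 q7 0.045 pos [0.5394 0.0693 0.1761] F [0.  1.2 0.2] M [0.517 0.175 0.176]
shift mm [ 1.1 -0.1 -1.9] turn [0.05 0.21 9.38]
```

```bash
python3 -m handwheel '[{"x":0,"y":0,"z":0.0001,"wx":0,"wy":0,"wz":4},{"x":0,"y":0,"z":0.0001,"wx":0,"wy":0,"wz":8}]' >/dev/null; python3 -c "
from h import *
rel([.539,.0703,.178],-1)"
```

```text
t 7.82 q7 -0.091 pos [0.5394 0.0693 0.176 ] F [-0.3  1.3  0. ] M [0.443 0.1   0.197]
shift mm [ 1.  -0.3 -2. ] turn [0.07 0.2  9.52]
```

```bash
python3 -m handwheel '[{"x":0,"y":0,"z":0.0001,"wx":0,"wy":0,"wz":3}]' >/dev/null; python3 -c "
from h import *
rel([.539,.0703,.178],-4)"
```

```text
t 7.9 q7 -0.142 pos [0.5394 0.0693 0.176 ] F [-0.9  1.8  0.7] M [0.442 0.198 0.22 ]
shift mm [ 1.  -0.3 -2. ] turn [0.09 0.2  9.54]
```

```bash
python3 -m handwheel '[{"x":0,"y":0,"z":0.0001,"wx":0,"wy":0,"wz":3},{"x":0,"y":0,"z":0.0001,"wx":0,"wy":0,"wz":6}]' >/dev/null; python3 -c "
from h import *
rel([.539,.0703,.178],-10)"
```

```text
t 8.07 q7 -0.245 pos [0.5394 0.0693 0.1759] F [-0.3  0.2  1. ] M [0.459 0.176 0.283]
shift mm [ 1.  -0.4 -2.1] turn [0.1  0.19 9.59]
```

```bash
python3 -m handwheel '[{"x":0,"y":0,"z":0.0001,"wx":0,"wy":0,"wz":4}]' >/dev/null; python3 -c "
from h import *
rel([.539,.0703,.178],-14)"
```

```text
t 8.15 q7 -0.314 pos [0.5394 0.0693 0.1759] F [-0.   1.5  0.8] M [0.473 0.206 0.233]
shift mm [ 1.  -0.5 -2.1] turn [0.12 0.18 9.59]
```

```bash
python3 -m handwheel '[{"x":0,"y":0,"z":0,"wx":0,"wy":0,"wz":2}]' >/dev/null; python3 -c "
from h import *
rel([.539,.0703,.178],-14)"; python3 -m handwheel '[{"x":0,"y":0,"z":0,"wx":0,"wy":0,"wz":2}]' >/dev/null; python3 -c "
from h import *
rel([.539,.0703,.178],-14)"; python3 -m handwheel '[{"x":0,"y":0,"z":0,"wx":0,"wy":0,"wz":2}]' >/dev/null; python3 -c "
from h import *
rel([.539,.0703,.178],-14)"
```

```text
t 8.23 q7 -0.349 pos [0.5394 0.0693 0.1759] F [-0.1  0.6  1.3] M [0.483 0.265 0.299]
shift mm [ 0.9 -0.5 -2.2] turn [0.12 0.18 7.56]
t 8.32 q7 -0.382 pos [0.5394 0.0693 0.1758] F [0.5 1.  0.5] M [0.42  0.214 0.299]
shift mm [ 0.9 -0.6 -2.2] turn [0.13 0.18 5.64]
t 8.4 q7 -0.417 pos [0.5394 0.0693 0.1758] F [-0.2  1.3  0.7] M [0.443 0.251 0.265]
shift mm [ 0.9 -0.6 -2.2] turn [0.13 0.17 3.65]
```

Torque climbed steadily from 0.05 to about 0.29 Nm, so the bolt is snug. I'll release, lift and check.

```bash
python3 -m handwheel '[{"x":0,"y":0,"z":0,"wx":0,"wy":0,"wz":0},{"x":0,"y":0,"z":0,"wx":0,"wy":0,"wz":0},{"x":0,"y":0,"z":0,"wx":0,"wy":0,"wz":0},{"x":0,"y":0,"z":0,"wx":0,"wy":0,"wz":0},{"x":0,"y":0,"z":0,"wx":0,"wy":0,"wz":0},{"x":0,"y":0,"z":0,"wx":0,"wy":0,"wz":0},{"x":0,"y":0,"z":-0.03,"wx":0,"wy":0,"wz":0},{"x":0,"y":0,"z":-0.06,"wx":0,"wy":0,"wz":0},{"x":0,"y":0,"z":-0.08,"wx":0,"wy":0,"wz":0},{"x":0,"y":0,"z":-0.08,"wx":0,"wy":0,"wz":0}]' 0.045
python3 -m handwheel '[{"x":0,"y":0,"z":0,"wx":0,"wy":0,"wz":0}]'
python3 - <<'E'
from h import *
rel([.539,.0703,.26],-20)
im,K,C=cam("wrist");np.savez("w4.npz",im=im,K=K,C=C)
for r in red(im)[2]:print(r)
save("w4.png",cv2.resize(im[130:290,240:400],None,fx=3.75,fy=3.75,interpolation=cv2.INTER_CUBIC))
E
```

```text
time: 9.23
position: [0.5417, 0.0701, 0.2607]
tool_rot: [2.405, 2.008, 0.009]
ft_force: [0.9, -0.6, 0.2]
grip_width: 0.516
grip_force: 0.0
time: 9.32
position: [0.54, 0.0697, 0.2569]
tool_rot: [2.408, 2.01, 0.002]
ft_force: [-0.3, -0.8, -1.1]
grip_width: 0.518
grip_force: 0.0
t 9.32 q7 -0.396 pos [0.54   0.0697 0.2569] F [-0.3 -0.8 -1.1] M [-0.11   0.067 -0.022]
shift mm [ 0.4 -1.  -3.1] turn [0.28 0.12 9.71]
(1, [307, 193, 19, 44, 734], [315.9, 214.8])
```

View pics/w4.png

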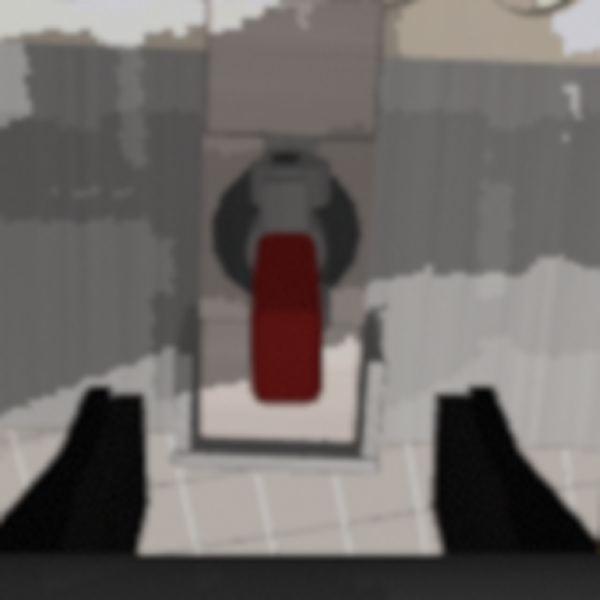

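The fingers are clear and the lever is upright and square to the tool, with its top at (285,355) in the crop. The drum bulges to the right, again toward tool +y. I'll shut the fingers, go to the -y side and come down beside the lever.

```bash
python3 -m handwheel '[{"x":0,"y":-0.03,"z":0,"wx":0,"wy":0,"wz":0},{"x":0,"y":-0.042,"z":0,"wx":0,"wy":0,"wz":0},{"x":0,"y":-0.042,"z":0,"wx":0,"wy":0,"wz":0},{"x":0,"y":-0.042,"z":0,"wx":0,"wy":0,"wz":0},{"x":0,"y":-0.042,"z":0,"wx":0,"wy":0,"wz":0},{"x":0,"y":-0.042,"z":0,"wx":0,"wy":0,"wz":0},{"x":0,"y":-0.042,"z":0,"wx":0,"wy":0,"wz":0},{"x":0,"y":-0.042,"z":0,"wx":0,"wy":0,"wz":0},{"x":0,"y":-0.042,"z":0.03,"wx":0,"wy":0,"wz":0},{"x":0,"y":-0.042,"z":0.053,"wx":0,"wy":0,"wz":0}]' 0 20
python3 -m handwheel '[{"x":0,"y":0.004,"z":0,"wx":0,"wy":0,"wz":0},{"x":0,"y":0.008,"z":0,"wx":0,"wy":0,"wz":0},{"x":0,"y":0.012,"z":0,"wx":0,"wy":0,"wz":0},{"x":0,"y":0.016,"z":0,"wx":0,"wy":0,"wz":0}]'
python3 -c "
from h import *
rel([.54,.0697,.205],-10)"
```

```text
time: 10.2
position: [0.499, 0.077, 0.2024]
tool_rot: [2.408, 2.01, 0.001]
ft_force: [-0.1, -0.4, -1.2]
grip_width: 0.003
grip_force: 0.0
time: 10.53
position: [0.5155, 0.0741, 0.2044]
tool_rot: [2.408, 2.01, 0.002]
ft_force: [1.0, -0.3, 0.5]
grip_width: 0.005
grip_force: 0.0
t 10.53 q7 -0.405 pos [0.5155 0.0741 0.2044] F [ 1.  -0.3  0.5] M [-0.076  0.085 -0.033]
shift mm [ 0.1 24.9 -0.5] turn [ 0.27  0.12 -0.31]
```

```bash
python3 -m handwheel '[{"x":0,"y":0.003,"z":0,"wx":0,"wy":0,"wz":0},{"x":0,"y":0.006,"z":0,"wx":0,"wy":0,"wz":0}]'
python3 -m handwheel '[{"x":0,"y":0.003,"z":0,"wx":0,"wy":0,"wz":0},{"x":0,"y":0.006,"z":0,"wx":0,"wy":0,"wz":0}]'
python3 -c "
from h import *
rel([.54,.0697,.205],-10)"
```

```text
time: 10.7
position: [0.5208, 0.073, 0.2037]
tool_rot: [2.409, 2.01, 0.001]
ft_force: [0.1, -0.5, 0.4]
grip_width: 0.006
grip_force: 0.0
time: 10.87
position: [0.5252, 0.0721, 0.2031]
tool_rot: [2.41, 2.012, -0.003]
ft_force: [-5.1, 1.0, 3.5]
grip_width: 0.002
grip_force: 2.2
t 10.87 q7 -0.407 pos [0.5252 0.0721 0.2031] F [-5.1  1.   3.5] M [0.064 1.06  0.011]
shift mm [ 0.2 15.  -1.9] turn [ 0.03  0.17 -0.28]
```

```bash
python3 -m handwheel '[{"x":0,"y":0.003,"z":0,"wx":0,"wy":0,"wz":0},{"x":0,"y":0.006,"z":0,"wx":0,"wy":0,"wz":0}]'
python3 -c "
from h import *
rel([.54,.0697,.205],-10)"
```

```text
time: 11.03
position: [0.531, 0.0712, 0.2029]
tool_rot: [2.409, 2.012, -0.003]
ft_force: [-5.6, 1.9, 3.0]
grip_width: 0.008
grip_force: 2.3
t 11.03 q7 -0.407 pos [0.531  0.0712 0.2029] F [-5.6  1.9  3. ] M [ 0.089  0.955 -0.019]
shift mm [ 0.1  9.2 -2.1] turn [ 0.03  0.18 -0.27]
```

The lever is folding: the tip moves on at a steady 5–6 N. I'll follow the arc.

```bash
python3 -m handwheel '[{"x":0,"y":0.006,"z":0.001,"wx":0,"wy":0,"wz":0},{"x":0,"y":0.012,"z":0.0026,"wx":0,"wy":0,"wz":0},{"x":0,"y":0.017,"z":0.004,"wx":0,"wy":0,"wz":0},{"x":0,"y":0.022,"z":0.006,"wx":0,"wy":0,"wz":0},{"x":0,"y":0.027,"z":0.008,"wx":0,"wy":0,"wz":0},{"x":0,"y":0.031,"z":0.0106,"wx":0,"wy":0,"wz":0},{"x":0,"y":0.035,"z":0.0138,"wx":0,"wy":0,"wz":0},{"x":0,"y":0.039,"z":0.017,"wx":0,"wy":0,"wz":0}]'
python3 -c "
from h import *
rel([.54,.0697,.205],-10)"
```

```text
time: 11.7
position: [0.5708, 0.0642, 0.1857]
tool_rot: [2.409, 2.011, 0.001]
ft_force: [-2.2, 2.9, 3.9]
grip_width: 0.003
grip_force: 2.3
t 11.7 q7 -0.414 pos [0.5708 0.0642 0.1857] F [-2.2  2.9  3.9] M [0.45  0.411 0.055]
shift mm [ -0.1 -31.3 -19.4] turn [ 0.18  0.12 -0.28]
```

```bash
python3 -m handwheel '[{"x":0,"y":0.003,"z":0.0035,"wx":0,"wy":0,"wz":0},{"x":0,"y":0.006,"z":0.007,"wx":0,"wy":0,"wz":0},{"x":0,"y":0.009,"z":0.0115,"wx":0,"wy":0,"wz":0},{"x":0,"y":0.011,"z":0.016,"wx":0,"wy":0,"wz":0},{"x":0,"y":0.013,"z":0.0205,"wx":0,"wy":0,"wz":0},{"x":0,"y":0.0146,"z":0.0254,"wx":0,"wy":0,"wz":0}]'
python3 -m handwheel '[{"x":0,"y":0.001,"z":0.003,"wx":0,"wy":0,"wz":0},{"x":0,"y":0.002,"z":0.006,"wx":0,"wy":0,"wz":0}]'
python3 -c "
from h import *
rel([.54,.0697,.205],-10)"
```

```text
time: 12.2
position: [0.5854, 0.0615, 0.1604]
tool_rot: [2.408, 2.011, 0.002]
ft_force: [0.4, 2.7, 5.4]
grip_width: 0.004
grip_force: 2.4
time: 12.37
position: [0.5866, 0.0612, 0.1541]
tool_rot: [2.409, 2.011, -0.0]
ft_force: [1.5, 3.5, 4.5]
grip_width: 0.007
grip_force: 2.4
t 12.37 q7 -0.422 pos [0.5866 0.0612 0.1541] F [1.5 3.5 4.5] M [ 0.685  0.03  -0.014]
shift mm [ -0.  -47.3 -51. ] turn [ 0.14  0.13 -0.28]
```

```bash
python3 -m handwheel '[{"x":0,"y":0,"z":0.001,"wx":0,"wy":0,"wz":0},{"x":0,"y":0,"z":0.002,"wx":0,"wy":0,"wz":0}]'
python3 -m handwheel '[{"x":0,"y":0,"z":0.001,"wx":0,"wy":0,"wz":0}]'
python3 -m handwheel '[{"x":0,"y":0,"z":0.001,"wx":0,"wy":0,"wz":0}]'
```

```text
time: 12.53
position: [0.5868, 0.0611, 0.1528]
tool_rot: [2.409, 2.011, 0.0]
ft_force: [0.4, 1.8, 9.9]
grip_width: 0.005
grip_force: 4.6
time: 12.62
position: [0.5869, 0.0611, 0.1526]
tool_rot: [2.408, 2.011, 0.001]
ft_force: [-0.9, 2.5, 12.0]
grip_width: 0.003
grip_force: 6.4
time: 12.7
position: [0.5869, 0.0611, 0.1523]
tool_rot: [2.408, 2.01, 0.001]
ft_force: [-2.3, 2.1, 16.7]
grip_width: 0.004
grip_force: 8.2
```

The force rises sharply at tip height 0.1525, so the lever is on its stop. I'll lift clear and check.

```bash
python3 -m handwheel '[{"x":0,"y":0,"z":-0.02,"wx":0,"wy":0,"wz":0},{"x":0,"y":0,"z":-0.05,"wx":0,"wy":0,"wz":0},{"x":0,"y":0,"z":-0.09,"wx":0,"wy":0,"wz":0},{"x":0,"y":-0.02,"z":-0.12,"wx":0,"wy":0,"wz":0},{"x":0,"y":-0.03,"z":-0.13,"wx":0,"wy":0,"wz":0},{"x":0,"y":-0.03,"z":-0.13,"wx":0,"wy":0,"wz":0}]'
python3 - <<'E'
from h import *
rel([.54,.0697,.205],-10)
im,K,C=cam("wrist")
for r in red(im)[2]:print(r,plane(K,C,r[2],.15).round(4))
s,K2,C2=cam("scene")
A=cv2.resize(im[60:340,170:470],(600,560));B=cv2.resize(s[150:290,285:435][:, :50],(200,560))
save("w5.png",np.hstack([A,B]))
E
```

```text
time: 13.2
position: [0.556, 0.0664, 0.2829]
tool_rot: [2.406, 2.009, 0.001]
ft_force: [0.5, 1.2, 0.1]
grip_width: 0.005
grip_force: 0.0
t 13.2 q7 -0.394 pos [0.556  0.0664 0.2829] F [0.5 1.2 0.1] M [-0.024  0.046 -0.026]
shift mm [  0.8 -16.7  77.9] turn [ 0.32  0.23 -0.29]
(1, [319, 177, 55, 20, 1035], [345.8, 186.4]) [0.5858 0.063  0.15  ]
```

View pics/w5.png

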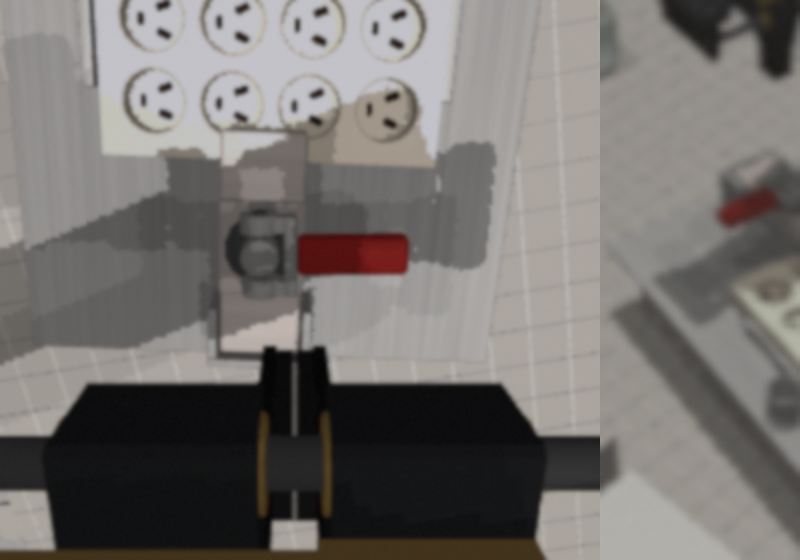

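The picture shows the red lever lying flat from its pivot at (260,255) to (407,255) at its full 56 mm length. The strap is still on the mould rim and nothing else has moved. The gripper is clear, so I'll hand in.

```bash
python3 -c "
from bench import ctrl
print(ctrl.close_job())"
```

```text
the job is handed in; nothing more can be done
None
```

I screwed the bolt in clockwise to about 0.29 Nm (snug), folded the lever down flat onto its stop, lifted the gripper clear, and handed the job in at about 13 s on the robot clock.

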